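Feed a board carrier through the trimmer guard with a push stick

ROBOT

A 6-joint arm with a two-finger parallel gripper is mounted at the origin on the work surface. World frame = base frame: x ahead of the robot, y to its left, z up, the work surface at z = 0. Lengths are in mm, angles in rad, forces in N, time in s.
With the tool pointing down it reaches from about 275 to 750 mm from the base axis. Payload 10.2 kg.
Tool frame: the origin (TCP) lies at the very end of the fingers, on their centre line; the grasp point (between the pads) lies 19 mm behind it; z points along the fingers, y is the line along which they close (so a half turn about z gives the same grasp; the last joint's range is limited). The gripper opens to 85 mm and grips with 20 to 120 N. Pads are 22 mm wide; open, the fingers measure 114 mm over their backs; the gripper's body (76 mm by 85 mm) begins 54 mm behind the grasp point. The pads swing forward as they close: fully open they stand 13 mm farther back than shut.
Start: joints at [-1.426, 0.313, 1.498, -0, 1.331, -0.223], TCP at [188.758, -489.899, 194.194] pointing down, gripper open.
Joint ranges: [-2.94, 2.94], [-0.97, 2.17], [0.19, 2.56], [-1.23, 4.37], [0.02, 3.11], [-2.88, 2.88]. Speed limits (rad/s): [2.39, 2.39, 3.01, 3.14, 3.14, 3.14].

INTERFACE

Orientations are given as a unit quaternion [w, x, y, z].
In Python, from rig import ctrl, optics gives the robot as it stands. The module is installed in compiled form; this text tells all that it offers.
- The arm moves only by the shell command python3 -m handwheel 'ROWS' [FORCE]. ROWS is JSON, a list that holds one entry, the list of rows, each a list of 5 numbers: the gripper command: -1 is fully open, 1 is shut, values between are in proportion, then the shift along the world's x, y, z in units of 50 mm (1.0 is 50 mm), then the turn about the world's z in units of 8 degrees (1.0 is 8 degrees). In form: [[[gripper, tx, ty, tz, twist], ...]]. A call has 1 to 10 rows; each row shifts and turns the commanded pose from where the row before left it; what a row does not reach is not made up. A row lasts 1/10 s, in which the tool goes at most 50 mm and 8.59 degrees, less where a joint would pass 70% of its speed; a pose out of reach is approached as far as the arm can. A call is refused whole if a number of a shift passes 1 or a number of a turn 1, either way. A call with a gripper value outside its range is refused whole. The fingers move at their own pace and stop on an object; FORCE is the grip in N (left out, the last holds). Time passes only in rows, so rows that do not move let the fingers close. It gives the time, the measured TCP pose, the force, the opening and the grip force at its end, in the units of the state.
- ctrl.sense(): the state, without advancing time (a new reading comes with each control period).
- optics.capture(name): name is "scene" or "top" or "wrist"; returns a dict with "img" (400x640x3 uint8, blue, green, red), "K" (3x3 intrinsics, pixels), "dist_coeffs" ([k1, k2, p1, p2, k3] as OpenCV has them; the pictures are not rectified), "R" (3x3) and "t" (3): a world point X has camera coordinates R X + t. Camera axes: x right, y down, z forward; pixel columns grow to the right and rows downward; lengths in mm; the calibration is good to about 2 mm. A picture is of the moment at which its call begins. There is no depth.
- ctrl.finish_job(): hands the job in; it is judged then, once.
The state is a dict: "time_s": time; "joints": joint angles; "dq": joint speeds; "tau": joint torques, N m; "eef_pos": TCP position; "ee_rot": TCP orientation; "force": force on the tool from outside, world axes, zero at the start; "wrist_torque": the same for the moment, N m; "grip_width": opening from 0.0 (shut) to 1.0 (fully open); "grip_force": force on a finger pad.
Only numpy, scipy, OpenCV 4.12 (cv2) and the standard library are available. Lean on these libraries where they do the work, as an engineer would, in place of code of your own. Each camera call takes 0.05 s, during which the arm holds its last target. There are 200 camera calls.

TASK

Use the yellow push stick to push the board carrier steadily along the trimmer's lane, in under the low red guard and on until the whole carrier has come out on the far side, lying flat in the lane. Keep your hand off the carrier, then draw the stick back and lay it on the bench, off the machine, flat on its sole as it was. Leave the aluminium straightedge where it is.

Things in the scene. Friction and masses are not known exactly. Their poses are not given: they have to be found in the camera images.
- push_stick: Loose yellow push stick, 0.12 kg, flat on its sole on the bench, z up. Origin: on the sole under the middle of the grip block (24 mm in x, 46 in y, top 56 above the sole; grip across x about 35 up). Bar 20 wide, 18 high along y, from +50 behind the origin to the nose at -y: 40 wide, 20 high, its flat front face 140 mm from the origin. It may have swapped places with the straightedge.
- carrier: Loose aluminium frame with a green circuit board, 0.22 kg, 76 mm wide (x), 90 long (y), 16 high. Origin: centre of its underside. It starts flat on the trimmer's bed, in the lane before the guard, within a few degrees of square; the face to push is its rear one at +y, 45 mm from the origin.
- trimmer: Fixed grey machine; feed is to its -y. Origin: at bench height under the guard's middle. Bed top 20 mm up, y +210 to -200; end stop face at -192. Lane 88 wide in x between rails 12 above the bed. Red guard with clear window over y +30 (entrance) to -30 (exit): opening 88 wide, 40 high above the bed; its top 66 above the bench. White motor box, 52 high, at x -55 to -137, y -65 to 65.
- straightedge: Loose aluminium straightedge with a black grip bar, 34 mm (x) by 190 (y), 27 high, lying flat on the bench: to be left alone. Origin: on its underside; its length runs from y +60 to -130 mm.
Not all that is in view belongs to the job. What is shaped like the carrier but purple is not meant. There is more than one size of the push_stick; the one meant has the size given above.

How it is judged:
By the outcome, as a careful person would: the job done as asked, in the order asked, and still so for the second after the job is handed in, with the robot touching nothing.
It also fails if it takes over 61 s, if anything falls off the work surface, if the arm or the gripper's body presses on something with over 40 N, if the wrist force passes 120 N, or if a joint passes its speed limit or range.

## Working session

There is one attempt and no reset: what is moved stays moved. The work goes in short steps, Python scripts to look and compute and a shell command to move; the robot and the scene stay as the last step left them, time stands still between calls to the robot, and variables do not carry over. Pictures are saved under pics/ and viewed, at most 10 in all, crops included, and the job is handed in when it is done.

```bash
mkdir -p pics
cat > h.py <<'E'
import numpy as np, cv2
from rig import ctrl, optics
def cap(n,f=None):
    c=optics.capture(n)
    if f: cv2.imwrite('pics/'+f,c['img'])
    c['R']=np.array(c['R']);c['t']=np.array(c['t']).ravel();c['K']=np.array(c['K']);c['d']=np.array(c['dist_coeffs'])
    return c
def px2w(c,uv,z):
    p=cv2.undistortPoints(np.array([[uv]],float),c['K'],c['d'])[0,0]
    r=c['R'].T@np.array([p[0],p[1],1.]);o=-c['R'].T@c['t']
    return (o+r*(z-o[2])/r[2])[:2].round(1)
def w2px(c,X):
    return cv2.projectPoints(np.array([X],float),cv2.Rodrigues(c['R'])[0],c['t'],c['K'],c['d'])[0].ravel().round(1)
E
python3 - <<'E'
from h import *
import pickle
for n in ['top','scene']:
    c=cap(n,n+'0.png');pickle.dump(c,open(n+'.pkl','wb'));print(n,(-c['R'].T@c['t']).round(),c['K'][0,0])
print(ctrl.sense())
E
```

```text
top [ 455.  150. 1085.] 460.29367776808516
scene [1102. -259.  993.] 504.9930886646458
{'time_s': 0.1, 'joints': array([-1.42638531e+00,  3.13374930e-01,  1.49834761e+00, -2.45380283e-05,
        1.33101116e+00, -2.23404375e-01]), 'dq': array([-1.24766028e-03, -2.19398223e-03, -1.27683234e-03,  5.00221683e-04,
       -1.23209460e-03,  1.57701685e-05]), 'tau': array([ 3.20072118e-03, -4.12898970e+01, -2.60142553e+01, -1.23519553e-04,
        3.02592096e-03,  1.70916184e-05]), 'eef_pos': array([ 188.71820475, -489.61831166,  193.70719511]), 'ee_rot': array([-5.70550275e-04,  9.83135896e-01,  1.82875600e-01,  1.06209447e-05]), 'force': array([-0.65796652, -0.2232318 , -0.54871725]), 'wrist_torque': array([-0.02115688,  0.00608359,  0.0143573 ]), 'grip_force': 0.0, 'grip_width': 1.001583853640557}
```

View pics/top0.png

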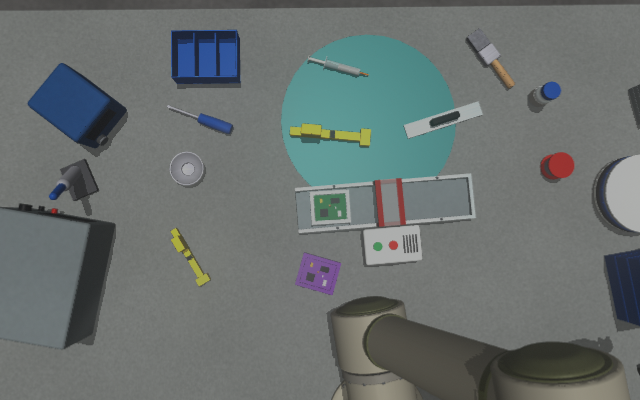

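View pics/scene0.png

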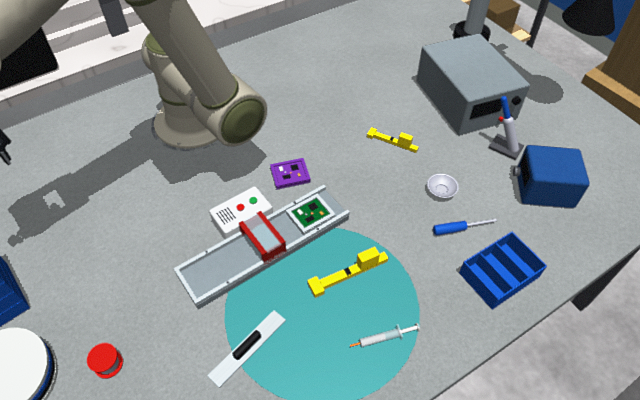

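The top view shows a large yellow stick at (331,134) on the teal mat, a smaller yellow one at (190,257), the straightedge at (443,120), the green carrier at (330,207), a purple decoy at (318,273) and the red guard at (390,203). Feed is to the right (-y). I'll check the choice in a crop.

Run:
```python
from h import *
import pickle
c=pickle.load(open('top.pkl','rb'))
im=c['img'][105:270,280:485];cv2.imwrite('pics/crop1.png',cv2.resize(im,None,fx=3.6,fy=3.6,interpolation=cv2.INTER_CUBIC))
for n,a,b in [('big',(290,131),(371,138)),('small',(174,231),(206,284))]:
    p,q=px2w(c,a,18),px2w(c,b,18);print(n,p,q,np.hypot(*(p-q)))
```

```text
big [662.3 186.1] [642.7  -3.3] 190.4114492355961
small [434.9 455.8] [312.8 383.5] 141.90031712438133
```

View pics/crop1.png

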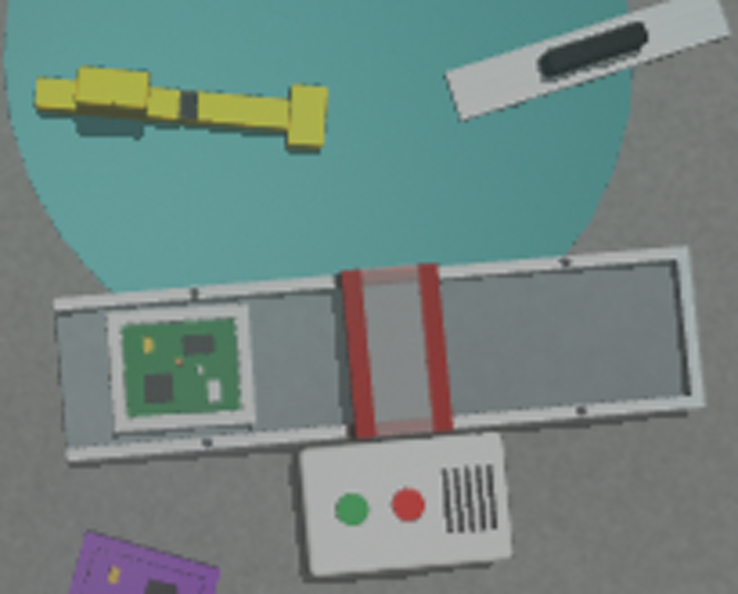

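The crop shows the large stick (190 mm long, matching its given size) with its nose at about (325,117), the carrier's corners, the rails and the guard. Next I fit the poses.

```bash
cat > fit.py <<'E'
from h import *
from scipy.optimize import least_squares
def fit(c,obs,loc,g):
    # obs pixels, loc local 3D points -> x,y,yaw
    def P(p):
        s,k=np.sin(p[2]),np.cos(p[2]); return np.array([[p[0]+k*l[0]-s*l[1],p[1]+s*l[0]+k*l[1],l[2]] for l in loc],float)
    f=lambda p:(cv2.projectPoints(P(p),cv2.Rodrigues(c['R'])[0],c['t'],c['K'],c['d'])[0][:,0]-obs).ravel()
    r=least_squares(f,g,x_scale=[10,10,.1],loss='soft_l1');return r.x,f(r.x).round(1)
E
python3 - <<'E'
from fit import *
import pickle
c=pickle.load(open('top.pkl','rb'))
F=lambda a:np.array(a)/3.6+[280,105]-.36
show=lambda n,r:print(n,r[0][:2].round(1),np.degrees(r[0][2]).round(2),r[1])
show('stick',fit(c,F([(328,87),(323,147),(36,79),(36,108),(77,67),(149,72),(148,108),(77,103)]),[(20,-140,20),(-20,-140,20),(10,50,18),(-10,50,18),(12,23,56),(12,-23,56),(-12,-23,56),(-12,23,56)],[650,140,0]))
show('carrier',fit(c,F([(108,314),(247,305),(255,424),(116,432)]),[(38,45,36),(38,-45,36),(-38,-45,36),(-38,45,36)],[500,100,0]))
# inner lane edges at bed/rail, guard top corners 66
show('trim',fit(c,F([(342,271),(437,265),(452,429),(358,437),(687,248),(704,405)]),[(50,30,66),(50,-30,66),(-50,-30,66),(-50,30,66),(50,-200,32),(-50,-200,32)],[500,0,0]))
for p in [(55,300),(69,462),(55,309),(67,449),(687,248),(704,405),(667,263),(683,396)]: print(p,px2w(c,F(p),32))
for p in [(447,72),(725,0),(732,38),(462,120)]: print('se',px2w(c,F(p),8))
E
```

```text
stick [658.5 137.7] -5.69 [ 0.2 -0.2  0.4 -0.   0.1 -0.3 -0.6  0.1  0.1 -0.3  0.4  0.  -0.1  0.5
 -0.7  0.2]
carrier [482.3  97.2] 2.46 [-0.3 -0.2  0.4 -0.1  0.4  0.  -0.4  0.3]
trim [490.1 -34.5] 3.7 [-0.3  0.8  0.   0.3  0.2 -0.5 -0.6 -0.4  0.4  0.2  0.2 -0.3]
(55, 300) [527.6 176.6]
(69, 462) [424.7 169.6]
(55, 309) [521.9 176.7]
(67, 449) [433.  170.7]
(687, 248) [ 553.5 -229.9]
(704, 405) [ 452.5 -236.8]
(667, 263) [ 544.  -216.6]
(683, 396) [ 458.5 -223.5]
se [675.1 -83.7]
se [ 720.4 -270.5]
se [ 694.8 -274.1]
se [643.  -92.7]
```

Fits agree with the sizes given (residuals under 1 px, rail length 407 mm against 410). I'm moving above the large stick.

```bash
python3 -m handwheel '[[[-1,0.58,0.78,0,0.5],[-1,0.58,0.78,0,0.5],[-1,0.58,0.78,0,0.5],[-1,0.58,0.78,0,0.5],[-1,0.58,0.78,0,0.5],[-1,0.58,0.78,0,0.5],[-1,0.58,0.78,0,0.5],[-1,0.58,0.78,0,0.5],[-1,0.58,0.78,0,0.5],[-1,0.58,0.78,0,0.5]]]' 30 && python3 -m handwheel '[[[-1,0.58,0.78,-0.1,0.5],[-1,0.58,0.78,-0.1,0.5],[-1,0.58,0.78,-0.1,0.5],[-1,0.58,0.78,-0.1,0.5],[-1,0.58,0.78,-0.1,0.5],[-1,0.58,0.78,-0.1,0.5],[-1,0,0,0,0],[-1,0,0,0,0]]]'
```

```text
time_s: 1.1
eef_pos: [479.5, -97.9, 194.1]
ee_rot: [-0.0, 0.861, 0.509, -0.0]
force: [-0.5, -0.7, -0.7]
grip_width: 1.005
grip_force: 0.0
time_s: 1.9
eef_pos: [652.5, 134.6, 162.9]
ee_rot: [-0.001, 0.737, 0.676, -0.001]
force: [0.9, -0.3, 0.6]
grip_width: 1.002
grip_force: 0.0
```

```bash
python3 -m handwheel '[[[-1,0.12,0.06,-0.8,-0.09],[-1,0,0,0,0],[-1,0,0,0,0]]]'; python3 -c "
from h import *
import pickle
c=cap('wrist','w1.png');pickle.dump(c,open('w1.pkl','wb'));s=ctrl.sense();print(s['eef_pos'],s['ee_rot'])
for p in [(670.4,161.8,56),(672.7,116,56)]:print(w2px(c,p))
def L(x,y,z,a=np.radians(-5.69)):return (658.5+np.cos(a)*x-np.sin(a)*y,137.7+np.sin(a)*x+np.cos(a)*y,z)
for l in [(12,23,56),(12,-23,56),(-12,-23,56),(-12,23,56),(20,-140,20),(-20,-140,20)]:print(l,w2px(c,L(*l)))
"
```

```text
time_s: 2.2
eef_pos: [658.3, 136.1, 125.0]
ee_rot: [-0.0, 0.741, 0.671, -0.0]
force: [-0.3, -0.6, -0.4]
grip_width: 1.001
grip_force: 0.0
[658.98462104 136.20940558 126.14263293] [6.08559607e-04 7.41390632e-01 6.71073141e-01 6.31809057e-04]
[328.2 172.8]
[335.1 221.4]
(12, 23, 56) [331.1 175.2]
(12, -23, 56) [330.5 224.3]
(-12, -23, 56) [304.6 224.3]
(-12, 23, 56) [303.9 175.2]
(20, -140, 20) [334.8 308.4]
(-20, -140, 20) [300.3 308.4]
```

View pics/w1.png

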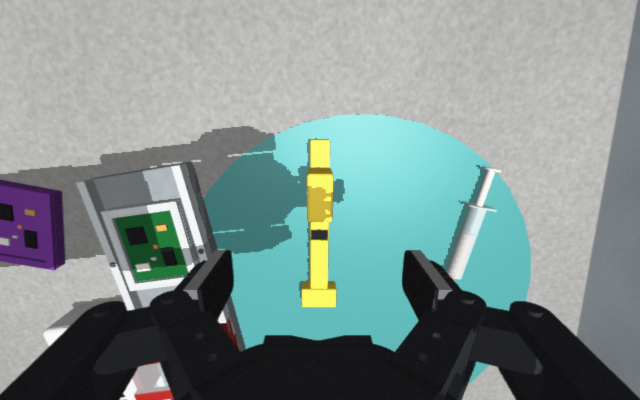

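The wrist view shows the stick straight between the fingers, its block at (320,197) and nose at (319,297), within about 2 mm of the fit. I'm descending to grip.

```bash
python3 -m handwheel '[[[-1,0.01,0.04,-0.7,0],[-1,0,0,-0.7,0],[-1,0,0,-0.5,0],[-1,0,0,-0.28,0],[-1,0,0,0,0],[0.2,0,0,0,0],[0.4,0,0,0,0],[1,0,0,0,0],[1,0,0,0,0],[1,0,0,0,0]]]' 40;  python3 -m handwheel '[[[1,0,0,0,0],[1,0,0,0,0],[1,0,0,0.3,0],[1,0,0,0.7,0],[1,0,0,0.7,0],[1,0,0,0,0],[1,0,0,0,0]]]'
```

```text
time_s: 3.25
eef_pos: [659.7, 139.1, 16.1]
ee_rot: [0.0, 0.741, 0.671, 0.001]
force: [0.6, 0.1, 4.2]
grip_width: 0.259
grip_force: 39.1
time_s: 3.95
eef_pos: [659.3, 139.1, 100.9]
ee_rot: [0.0, 0.741, 0.671, 0.0]
force: [-0.4, 0.4, -2.1]
grip_width: 0.257
grip_force: 39.4
```

```bash
python3 -m handwheel '[[[1,-0.64,0.57,0,0.196],[1,-0.64,0.57,0,0.196],[1,-0.64,0.57,0,0.196],[1,-0.64,0.57,0,0.196],[1,-0.64,0.57,0,0.196],[1,-0.64,0.57,0,0.196],[1,0,0,0,0],[1,0,0,0,0],[1,0,0,-0.4,0],[1,0,0,0,0]]]';python3 -c "
from h import *
import pickle
c=cap('wrist');pickle.dump(c,open('w2.pkl','wb'));cv2.imwrite('pics/w2.png',c['img'])
t=cap('top');pickle.dump(t,open('t2.pkl','wb'));cv2.imwrite('pics/t2.png',cv2.resize(t['img'][130:250,230:430],None,fx=4,fy=4,interpolation=cv2.INTER_CUBIC))
s=ctrl.sense();print(s['eef_pos'],s['ee_rot'])
"
```

```text
time_s: 4.95
eef_pos: [466.5, 308.6, 77.6]
ee_rot: [-0.001, 0.684, 0.729, -0.002]
force: [-0.4, 0.4, -0.1]
grip_width: 0.26
grip_force: 39.5
[467.66508709 309.28086063  79.85908039] [-2.50070373e-04  6.84031649e-01  7.29451997e-01 -6.51665910e-04]
```

View pics/w2.png

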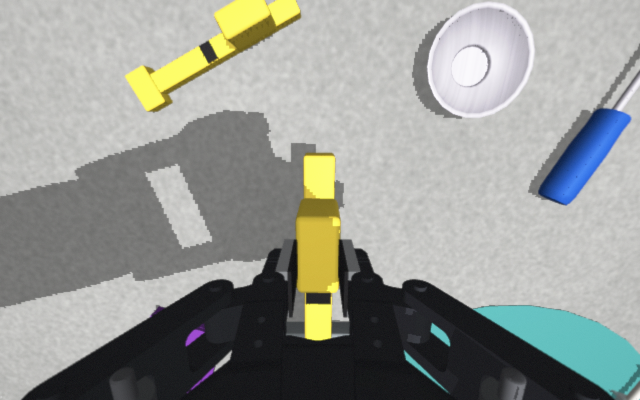

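View pics/t2.png

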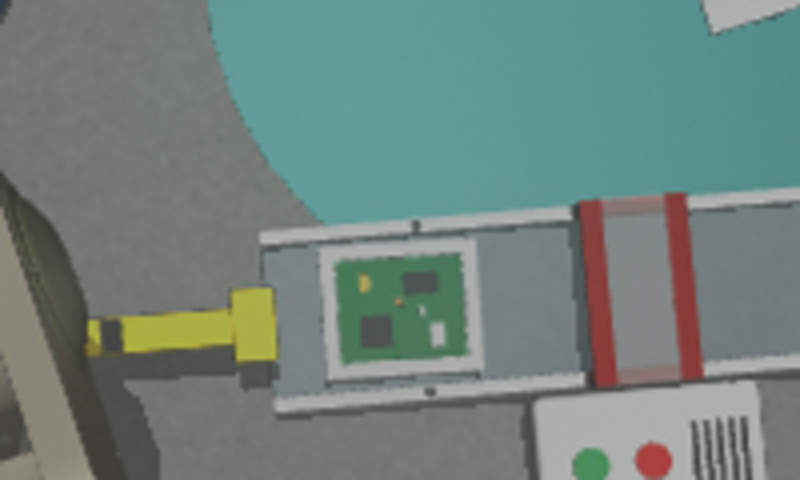

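Stick held in line with the lane; nose front at crop (276,290)-(277,360), carrier rear face at (320-328,250-380).

```bash
python3 -c "
from fit import *
import pickle
c=pickle.load(open('t2.pkl','rb'))
G=lambda p:np.array(p)/4+[230,130]-.37
for p in [(275,289),(277,360),(231,290),(236,362)]: print(px2w(c,G(p),84))
for p in [(320,251),(328,382)]: print('rear',px2w(c,G(p),36))
o=np.array([490.1,-34.5]);a=np.radians(3.72);R=np.array([[np.cos(a),np.sin(a)],[-np.sin(a),np.cos(a)]])
m=(px2w(c,G((275,289)),84)+px2w(c,G((277,360)),84))/2
print('nose local',R@(m-o),'tcp local',R@(np.array([467.7,309.3])-o))
"
```

```text
[493.6 168.3]
[455.1 167.9]
[493.5 192.2]
[454.4 190.2]
rear [516.6 143.2]
rear [442.  140.1]
nose local [ -2.57199706 203.19499829] tcp local [-4.68389861e-02  3.44528951e+02]
```

```bash
python3 -m handwheel '[[[1,0,0,-0.3,0.1],[1,0,0,-0.3,0],[1,0,0,-0.12,0],[1,0,0,-0.08,0],[1,0,0,0,0],[1,0,0,0,0]]]'; python3 -m handwheel '[[[1,0.006,-0.1,0,0],[1,0.013,-0.2,0,0],[1,0.007,-0.1,0,0],[1,0.007,-0.1,0,0],[1,0.007,-0.1,0,0],[1,0.007,-0.1,0,0],[1,0.01,-0.15,0,0],[1,0.01,-0.15,0,0]]]'
```

```text
time_s: 5.65
eef_pos: [467.7, 310.2, 40.9]
ee_rot: [0.0, 0.678, 0.735, 0.0]
force: [0.0, 0.5, -0.5]
grip_width: 0.259
grip_force: 39.5
time_s: 6.45
eef_pos: [470.7, 259.7, 40.3]
ee_rot: [0.0, 0.678, 0.735, 0.0]
force: [-1.1, 3.1, -0.1]
grip_width: 0.259
grip_force: 39.6
```

```bash
python3 -m handwheel '[[[1,0.013,-0.2,-0.04,0],[1,0.013,-0.2,0,0],[1,0.013,-0.2,0,0],[1,0.013,-0.2,0,0],[1,0.013,-0.2,0,0],[1,0.013,-0.2,0,0],[1,0.013,-0.2,0,0],[1,0.013,-0.2,0,0],[1,0.013,-0.2,0,0],[1,0.013,-0.2,0,0]]]'; python3 -c "
from h import *
t=cap('top');cv2.imwrite('pics/t3.png',cv2.resize(t['img'][160:250,280:490],None,fx=3.8,fy=3.8,interpolation=cv2.INTER_CUBIC))
"
```

```text
time_s: 7.45
eef_pos: [477.1, 159.3, 38.2]
ee_rot: [-0.0, 0.678, 0.735, -0.0]
force: [0.5, 2.4, 1.4]
grip_width: 0.253
grip_force: 39.7
```

View pics/t3.png

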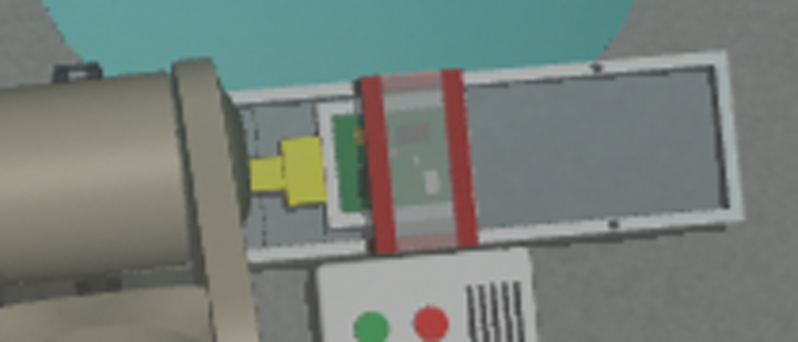

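The carrier sits square, half under the guard at (400,150), with the nose centred on its rear face at (325,170). I'll keep pushing.

```bash
python3 -m handwheel '[[[1,0.013,-0.2,0,0],[1,0.013,-0.2,0,0],[1,0.013,-0.2,0,0],[1,0.013,-0.2,0,0],[1,0.013,-0.2,0,0],[1,0.013,-0.2,0,0],[1,0.013,-0.2,0,0],[1,0.013,-0.2,0,0],[1,0.013,-0.2,0,0],[1,0.013,-0.2,0,0]]]' && python3 -m handwheel '[[[1,0.007,-0.1,0,0],[1,0.003,-0.05,0,0],[1,0,0,0,0],[1,0,0,0,0]]]'; python3 -c "
from h import *
t=cap('top');cv2.imwrite('pics/t4.png',cv2.resize(t['img'][160:250,280:490],None,fx=3.8,fy=3.8,interpolation=cv2.INTER_CUBIC))
"
```

```text
time_s: 8.5
eef_pos: [483.6, 59.2, 38.2]
ee_rot: [-0.0, 0.678, 0.735, -0.0]
force: [-0.5, 1.7, 0.0]
grip_width: 0.261
grip_force: 39.6
time_s: 8.9
eef_pos: [484.1, 52.6, 38.2]
ee_rot: [0.0, 0.678, 0.735, -0.0]
force: [0.7, 0.1, -1.5]
grip_width: 0.256
grip_force: 39.5
```

View pics/t4.png

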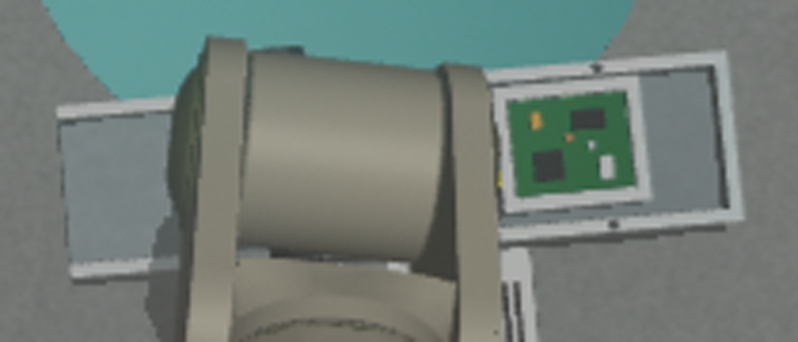

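The carrier is square in the lane and wholly past the guard: its rear edge is at (497,150) and the guard exit is near (470,150). I'm drawing the stick back, then carrying it to its old place.

```bash
python3 -m handwheel '[[[1,-0.013,0.2,0,0],[1,-0.039,0.6,0,0],[1,-0.039,0.6,0,0],[1,-0.039,0.6,0,0],[1,-0.039,0.6,0,0],[1,-0.039,0.6,0,0],[1,-0.039,0.6,0,0],[1,-0.039,0.6,0,0],[1,-0.026,0.4,0,0],[1,0,0,0,0]]]' && python3 -m handwheel '[[[1,0,0,0.5,0],[1,0,0,0.7,0],[1,0.64,-0.51,0.1,-0.2],[1,0.64,-0.51,0,-0.2],[1,0.64,-0.51,0,-0.2],[1,0.64,-0.51,0,-0.2],[1,0.64,-0.51,0,-0.2],[1,0.64,-0.51,0,-0.28],[1,0,0,0,0],[1,0,0,0,0]]]'
```

```text
time_s: 9.95
eef_pos: [467.6, 295.3, 38.0]
ee_rot: [-0.0, 0.677, 0.736, 0.0]
force: [0.8, -0.3, -0.8]
grip_width: 0.259
grip_force: 39.5
time_s: 10.95
eef_pos: [660.3, 138.9, 102.5]
ee_rot: [-0.0, 0.742, 0.671, -0.0]
force: [-0.3, 0.5, -1.8]
grip_width: 0.262
grip_force: 39.7
```

```bash
python3 -m handwheel '[[[1,0,0,-0.6,0],[1,0,0,-0.6,0],[1,0,0,-0.3,0],[1,0,0,-0.12,0],[1,0,0,-0.06,0],[1,0,0,-0.03,0],[1,0,0,0,0],[1,0,0,0,0]]]'
```

```text
time_s: 11.75
eef_pos: [660.9, 139.6, 18.6]
ee_rot: [0.0, 0.741, 0.671, 0.001]
force: [0.2, -0.2, -0.4]
grip_width: 0.259
grip_force: 39.7
```

```bash
python3 -m handwheel '[[[1,0,0,-0.03,0],[1,0,0,-0.02,0],[1,0,0,0,0],[1,0,0,0,0]]]'
```

```text
time_s: 12.15
eef_pos: [661.0, 139.6, 16.0]
ee_rot: [0.001, 0.741, 0.671, 0.001]
force: [-0.1, 0.3, 5.5]
grip_width: 0.257
grip_force: 40.5
```

Contact force is 5.5 N, so the stick is on the bench. I'll release and go up.

```bash
python3 -m handwheel '[[[0.3,0,0,0,0],[0.1,0,0,0,0],[-0.3,0,0,0,0],[-1,0,0,0,0],[-1,0,0,0,0],[-1,0,0,0,0],[-1,0,0,0.4,0],[-1,0,0,0.8,0],[-1,0,0,0.9,0],[-1,0,0,0.9,0]]]' && python3 -m handwheel '[[[-1,-0.5,0.8,0,0],[-1,-0.5,0.8,0,0],[-1,-0.5,0.8,0,0],[-1,-0.5,0.8,0,0],[-1,0,0,0,0],[-1,0,0,0,0],[-1,0,0,0,0]]]'; python3 -c "
from h import *
t=cap('top');cv2.imwrite('pics/t5.png',cv2.resize(t['img'][90:260,260:500],None,fx=3.3,fy=3.3,interpolation=cv2.INTER_CUBIC))
s=cap('scene');cv2.imwrite('pics/s5.png',s['img'])
"
```

```text
time_s: 13.15
eef_pos: [660.2, 139.6, 166.9]
ee_rot: [-0.0, 0.741, 0.671, -0.0]
force: [0.0, -0.1, -1.3]
grip_width: 0.998
grip_force: 0.0
time_s: 13.85
eef_pos: [561.1, 298.7, 165.1]
ee_rot: [0.0, 0.742, 0.671, -0.0]
force: [1.6, -0.2, -0.2]
grip_width: 1.0
grip_force: 0.0
```

View pics/t5.png

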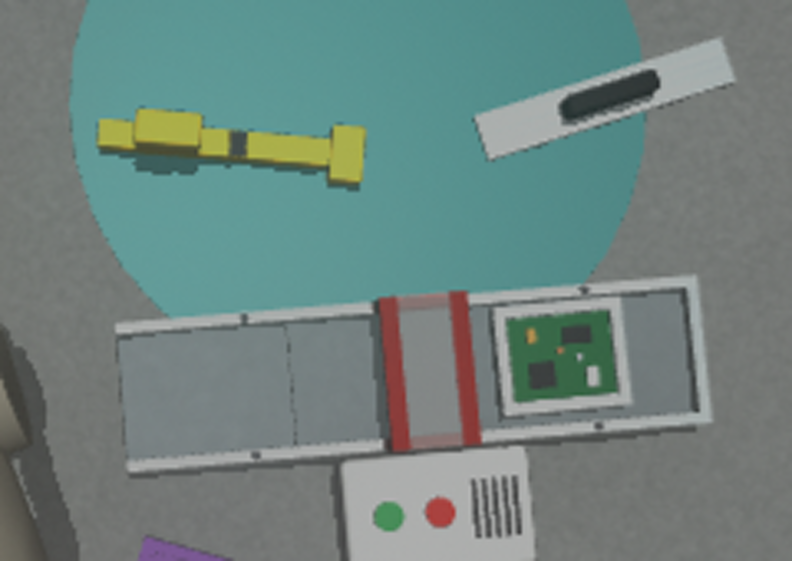

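View pics/s5.png

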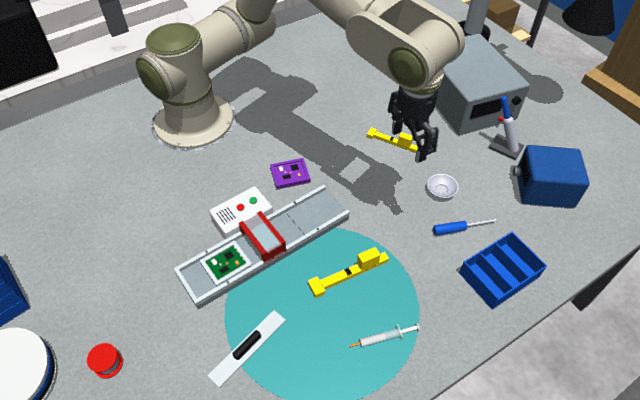

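The top view shows the carrier flat past the guard at (562,357), the stick back on the bench at (232,147) and the straightedge unmoved. The scene view shows the gripper touching nothing.

```bash
python3 -c "
from rig import ctrl
print(ctrl.finish_job())"
```

```text
the job is handed in; nothing more can be done
None
```

The carrier is through the guard and lying flat in the lane, the push stick is back on its sole on the bench, the straightedge was not touched, and the job is handed in at about 14 s on the robot's clock.

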